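# Hang the chisel-rest bracket on the slotted bench post

### The job

Pick up the chisel-rest bracket, hook its two claws into the two slots of the post on the carving bench, and press it gently down until it is fully home on the slots and the sprung catch has snapped into the bracket's window. Never force it: if the claws do not go in, ease off and feel for the slots a little higher or lower. Leave the bracket hanging there on its own and the other things on the bench where they are.

Things in the scene. Friction and masses are not known exactly. Their poses are not given: they have to be found in the camera images.
- bracket_mid (a point): chisel-rest bracket, wood and steel, 0.34 kg, standing on its ledge as it is to hang; this point is half-way up its web. Axes: x to the claws, y across, z up. In mm from here: underside z -48; ledge 60 wide, 6 thick, x -90 to 34; web 12 thick in y, x -22 to 34, top z 44 (grip it here); steel back plate 44 wide, rear face at x 40, top z 49; mass centre near x 2
- bracket_claw (a point): on the plate's rear face, underside of the lower claw's tang; the other claw is 46 mm higher. Each claw sticks out 10.5 mm behind the plate (+x), 6 mm thick in y: a tang 6 mm high with a nib hanging 16 mm below it at the end, 5.5 mm free between nib and plate. At the plate's foot, 20 to 34 mm below this point, is a window 20 wide over a round lip bar 6 mm thick
- bracket_top (a point): the top of the bracket's web, 20 mm in front of the plate's rear face: push straight down about here to lock it. The push needed past the catch is about 6 to 16 N over some 13 mm; stop when it sits hard on the slots. Over 40 N is too much
- post: slotted steel post 60 wide, 178 high on a wooden base 170 x 200 x 22, fixed. Origin on the bench below the slotted face (plane x = 0, looking along -x); z up. The bracket enters along +x with its axes parallel to these. The 4 mm strip has two slots 9.5 wide, 24.5 high, 46 apart, on y = 0. The strip is clamped up to 6 mm above or below nominal, which is NOT measured: feel for the slots
- hung (a point): fixed to the post: where bracket_mid comes when locked home, if the strip is at nominal (really up to 6 mm higher or lower). To enter, bracket_mid must be 16 to 18.5 mm above its true home, y within 1.7 mm. If claws pass, the plate meets the strip at this x; if they hit the strip, it stops 10 mm short. Then go down: it meets the catch about 13 mm above home
- catch (a joint): sprung brass catch in the strip below the slots, a wedge 14 mm wide standing out 4.5 mm (spring 6 to 8 N). 0 = out; grows (m) as it is pushed in, to about 0.003 to 0.0045 while the bracket's lip bar passes; back to about 0 when snapped into the window
Mind the look-alikes: they are no part of the job. Leave any orange, pink or yellow look-alike of the part that bears bracket_mid alone.

How it is judged:
On the way:
1. both claws are through the slots and the bracket's back plate is up against the strip (x of bracket_mid in the frame of post above -0.0445 m and y of bracket_mid in the frame of post between -0.006 and 0.006 m and z of bracket_mid in the frame of post between 0.1 and 0.139 m and angle between the z axis of bracket_mid and the z axis of post, either way round below 0.12 rad), for 0.1 s.
At the end, for the whole second after the job is handed in: The bracket hangs by both claws, let go and at rest: back plate against the strip (within 4.5 mm), centred within 5 mm, upright within 0.06 rad, fully down on the slots' lower edges (bracket_mid at most 114.5 mm above the bench), the catch sprung out again (under 2 mm) in its window (x of bracket_mid in the frame of post above -0.0445 m and y of bracket_mid in the frame of post between -0.005 and 0.005 m and z of bracket_mid in the frame of post between 0.1005 and 0.1145 m and angle between the z axis of bracket_mid and the z axis of post, either way round below 0.06 rad and value of joint catch below 0.002 m and linear speed of bracket below 0.02 m/s and angular speed of bracket below 0.2 rad/s); the robot touches nothing.
It fails at once if the bracket is forced against the post with more than 45 N (contact force between bracket and post above 45 N).
It fails at once if another thing on the bench is moved more than 40 mm (distance of any of rosette, chisel_a, chisel_b, mallet, stone, tin, offcut from where it was at the start of the episode above 0.04 m).
It also fails if it takes over 70 s, if anything falls off the work surface, if the arm or the gripper's body presses on something with over 40 N, if the wrist force passes 120 N, or if a joint passes its speed limit or range.

### The arm

A 7-joint arm with a two-finger parallel gripper is mounted at the origin on the work surface. World frame = base frame: x ahead of the robot, y to its left, z up, the work surface at z = 0. Lengths are in m, angles in rad, forces in N, time in s.
With the tool pointing down it reaches from about 0.425 to 0.875 m from the base axis. Payload 4.7 kg.
Tool frame: the origin (TCP) lies on the centre line of the jaws, within the pads' length; the fingertips stand ahead of it and the grasp point (between the pads) lies 2 mm behind it (nose_length is the z of the fingertips in the tool frame, in m); z points along the fingers, y is the line along which they close (so a half turn about z gives the same grasp; the last joint's range is limited). The gripper opens to 87 mm and grips with 3 to 60 N. Pads are 19 mm wide; open, the fingers measure 117 mm over their backs; the gripper's body (75 mm by 190 mm) begins 51 mm behind the grasp point.
Start: joints at [1.332, 0.321, -0.07, 1.45, 0.023, 1.371, -0.057], TCP at [0.163, -0.629, 0.24] pointing down, gripper open.
Joint ranges: [-2.86, 2.86], [-0.3, 2.09], [-1.38, 1.24], [0.06, 2.45], [-1.56, 4.7], [0.09, 2.05], [-2.69, 2.69]. Speed limits (rad/s): [2.57, 2.57, 3.14, 3.14, 3.14, 3.14, 3.14].

### API

Orientations are given as a rotation vector (axis times angle).
In Python, from bench import * gives the robot as it stands.
- The arm moves only by the tool send_rows, never from a script. Its arguments are lists of equal length, an entry for each row: "xyz": the shift along the tool's x, y, z in mm, a list of three; "dr": the turn, a rotation vector about the tool's x, y, z in rad, a list of three. A call has exactly 10 rows; each row is the pose to reach, as a shift and turn from the pose commanded when the call began, along the tool's axes at that moment; what a row does not reach only later rows make up. A row lasts 1/12 s, in which the tool goes at most 41.7 mm and 7.16 degrees, less where a joint would pass 70% of its speed; a pose out of reach is approached as far as the arm can. A call with a gripper value outside its range is refused whole. "jaw" is the finger opening in mm, from 0 to 87, set as the call begins (left out, the last holds). The fingers move at their own pace and stop on an object; "grip_force" is the grip in N (left out, the last holds). Time passes only in rows, so rows that repeat a pose let the fingers close, or fill a call up. It gives the time, the measured TCP pose, the force, the opening and the grip force at its end, in the units of the state.
- get_state(): the state, without advancing time (a new reading comes with each control period).
- get_image(name): name is "scene" or "side" or "wrist"; returns the picture (480x640x3 uint8, red, green, blue); there is no depth.
- calibration(name): a dict with "vfov" (degrees; the focal length in pixels is half the picture's height over the tangent of half this angle, whatever the lens; pixels are square), "cx", "cy" (the principal point, pixels), "k1" (the pictures are not rectified: a ray, as slopes to the right and down, at radius r is drawn at 1 + k1 r^2 times it, then the intrinsics apply), "rvec" (rotation vector, rad) and "tvec" (3), from world to camera coordinates, as OpenCV has them; the wrist camera has in their place "hand_eye" (4x4, takes a point from camera to tool coordinates, whose origin is the TCP and whose axes are the flange's). Camera axes: x right, y down, z forward; pixel columns grow to the right and rows downward; lengths in m; the calibration is good to about 2 mm. A picture is of the moment at which its call begins: read the wrist's pose just before it. calibration takes no time and is no camera call.
- close_job(): hands the job in; it is judged then, once.
The state is a dict: "time": time; "joint_positions": joint angles; "qd": joint speeds; "joint_torque": joint torques, N m; "position": TCP position; "tool_rot": TCP orientation; "ft_force": force on the tool from outside, world axes, zero at the start; "torque": the same for the moment, N m; "grip_width": opening from 0.0 (shut) to 1.0 (fully open); "grip_force": force on a finger pad.
Only numpy, scipy, OpenCV 4.12 (cv2) and the standard library are available. Lean on these libraries where they do the work, as an engineer would, in place of code of your own. Each camera call takes 0.05 s, during which the arm holds its last target. There are 200 camera calls.

## Working session

There is one attempt and no reset: what is moved stays moved. The work goes in short steps, Python scripts to look and compute and a tool call to move; the robot and the scene stay as the last step left them, time stands still between calls to the robot, and variables do not carry over. Pictures are saved under pics/ and viewed, at most 10 in all, crops included, and the job is handed in when it is done.

Besides the shell and the picture viewer there is one more tool, called after "Request:" by a JSON object that holds its "api" and its "payload". send_rows: Moves the arm, as the interface text tells. Its arguments: {"type":"object","properties":{"xyz":{"type":"array"},"dr":{"type":"array"},"jaw":{"type":"number"},"grip_force":{"type":"number"}},"required":["xyz","dr"]}

```bash
ls; mkdir -p pics
python3 - <<'E'
from bench import *
import cv2,numpy as np
s=get_state();print(s)
for n in("scene","side","wrist"):
    print(n,calibration(n))
ims=[get_image(n) for n in("scene","side")]
for n,i in zip(("scene","side"),ims): cv2.imwrite(f"pics/{n}0.png",i[:,:,::-1])
E
```

```text
pics
{'time': 0.0, 'joint_positions': array([ 1.33209805,  0.32185515, -0.07007882,  1.45165264,  0.02256702,
        1.37081168, -0.05688961]), 'qd': array([-5.54717310e-05,  8.70342396e-04, -7.13544624e-04,  1.13592535e-03,
       -2.13947935e-04, -6.99476389e-04, -3.10638079e-04]), 'joint_torque': array([-7.81028521e-04, -4.91299438e+01, -4.04430740e-01, -3.12535250e+01,
       -6.39495696e-02,  4.35906218e-02,  1.52130874e-04]), 'position': array([ 0.16240515, -0.62884903,  0.23845178]), 'tool_rot': array([-3.11462429e+00, -3.95840664e-01,  4.88621965e-04]), 'ft_force': array([-1.04706715,  0.00995255,  0.29492162]), 'torque': array([-0.02778076,  0.01880831, -0.01178888]), 'grip_force': 0.0, 'grip_width': 1.0064381620870857}
scene {'vfov': 49.73111228997556, 'cx': 319.004080288037, 'cy': 239.441514728764, 'k1': -0.036683189198757474, 'rvec': array([ 1.07421339,  2.15806588, -1.17526411]), 'tvec': array([ 0.48645178, -0.09824849,  1.43945232])}
side {'vfov': 53.758340365002454, 'cx': 321.6099236858603, 'cy': 236.03212118405082, 'k1': 0.029122585197178356, 'rvec': array([ 0.63524626, -2.52018851,  1.36091692]), 'tvec': array([0.42814181, 0.30797471, 0.77988905])}
wrist {'vfov': 69.0904187283743, 'cx': 318.2727230467826, 'cy': 240.1904290315295, 'k1': -0.03472357803072945, 'hand_eye': array([[-1.24805859e-04, -9.53991897e-01, -2.99832362e-01,
         8.14916159e-02],
       [ 9.99999369e-01,  2.15756757e-04, -1.10273613e-03,
         7.19917310e-04],
       [ 1.11669219e-03, -2.99832310e-01,  9.53991268e-01,
        -1.45378211e-01],
       [ 0.00000000e+00,  0.00000000e+00,  0.00000000e+00,
         1.00000000e+00]])}
```

View pics/scene0.png

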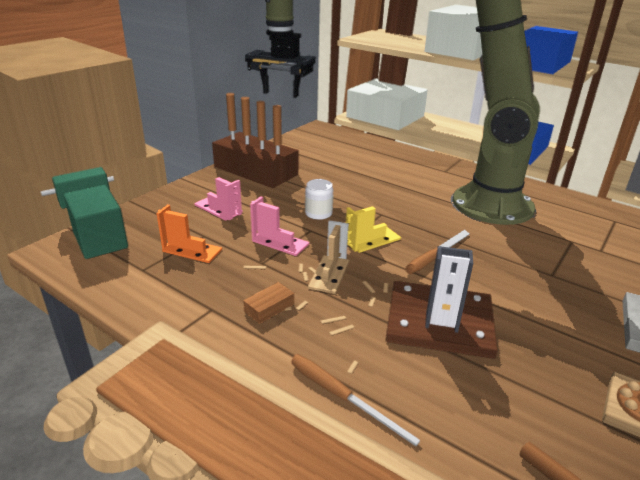

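View pics/side0.png

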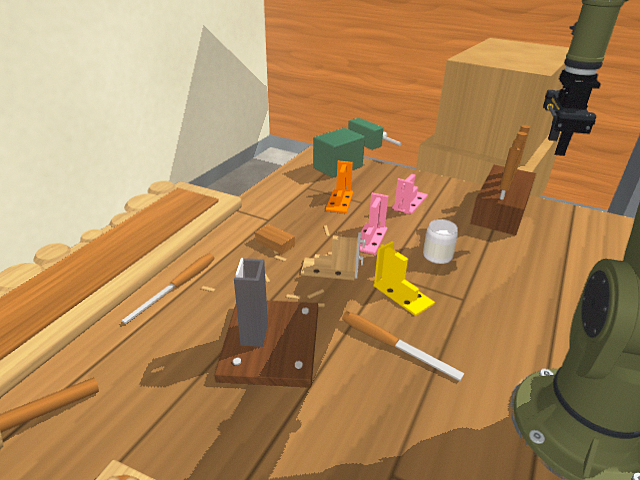

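The brackets I can see are orange (scene 190,235), pink (222,198), pink (280,228), yellow (370,232), and wood with a steel plate (332,258; side 335,260). Only the last fits "wood and steel", so that is the target. The post's slotted face is at scene (450,290). I'll check both in enlarged crops.

```bash
cat > h.py <<'E'
from bench import *
import cv2,numpy as np
from scipy.spatial.transform import Rotation as R
def cam(n,s=None):
    c=calibration(n);f=240/np.tan(np.radians(c["vfov"])/2)
    K=np.array([[f,0,c["cx"]],[0,f,c["cy"]],[0,0,1]]);D=np.array([c["k1"],0,0,0,0.])
    if n=="wrist":
        T=np.eye(4);T[:3,:3]=R.from_rotvec(s["tool_rot"]).as_matrix();T[:3,3]=s["position"]
        M=np.linalg.inv(T@c["hand_eye"]);r,t=cv2.Rodrigues(M[:3,:3])[0],M[:3,3]
    else: r,t=c["rvec"],c["tvec"]
    return K,D,np.array(r).ravel(),np.array(t)
def proj(C,P): return cv2.projectPoints(np.atleast_2d(np.float64(P)),C[2],C[3],C[0],C[1])[0].reshape(-1,2)
def rays(C,uv):
    u=cv2.undistortPoints(np.float64(uv).reshape(-1,1,2),C[0],C[1]).reshape(-1,2)
    M=cv2.Rodrigues(C[2])[0]
    d=np.c_[u,np.ones(len(u))]@M
    return -M.T@C[3],d/np.linalg.norm(d,axis=1)[:,None]
def plane(C,uv,z):
    o,d=rays(C,uv);return o+d*((z-o[2])/d[:,2])[:,None]
def tri(C1,a,C2,b):
    o1,d1=rays(C1,a);o2,d2=rays(C2,b);out=[]
    for p,q in zip(d1,d2):
        l=np.linalg.lstsq(np.c_[p,-q],o2-o1,rcond=None)[0]
        x,y=o1+l[0]*p,o2+l[1]*q;out.append(np.r_[(x+y)/2,np.linalg.norm(x-y)])
    return np.array(out)
E
python3 - <<'E'
from h import *
np.set_printoptions(precision=4,suppress=True)
S=cam("scene");D=cam("side")
print(plane(S,[[332,275],[450,345],[389,345],[497,354],[398,284],[495,295]],0))
print(plane(D,[[335,278],[215,378],[312,385],[318,303]],0.0))
a=cv2.imread("pics/scene0.png");b=cv2.imread("pics/side0.png")
def crop(i,x,y,w,h,k):return cv2.resize(i[y:y+h,x:x+w],None,fx=k,fy=k,interpolation=cv2.INTER_CUBIC)
A=np.hstack([crop(a,295,205,80,100,5),crop(b,290,215,80,100,5)])
cv2.imwrite("pics/crop1.png",A)
cv2.imwrite("pics/crop2.png",np.hstack([crop(a,380,235,125,125,3.2),crop(b,205,250,125,140,400/140)[:400]]))
E
```

```text
[[ 0.5525 -0.1624  0.    ]
 [ 0.5975  0.1377  0.    ]
 [ 0.667   0.0471  0.    ]
 [ 0.5664  0.2169  0.    ]
 [ 0.4913 -0.0313  0.    ]
 [ 0.3979  0.1509  0.    ]]
[[ 0.5241 -0.1438  0.    ]
 [ 0.5849  0.213   0.    ]
 [ 0.4268  0.1444  0.    ]
 [ 0.5181 -0.0497  0.    ]]
```

View pics/crop1.png

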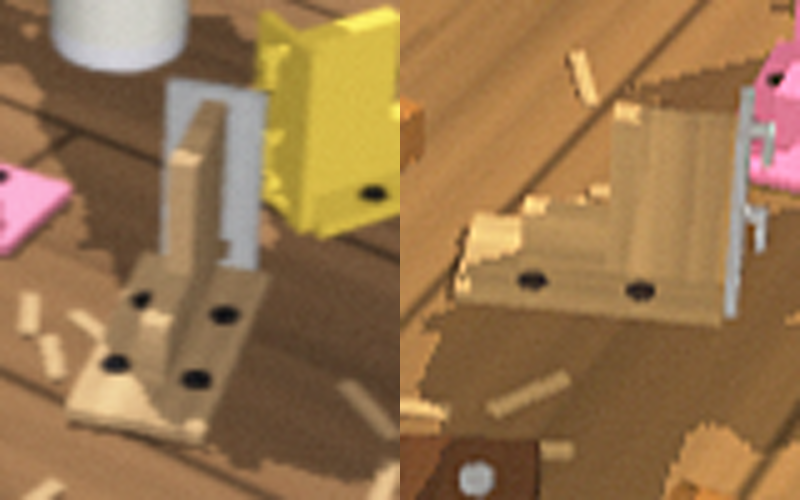

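View pics/crop2.png

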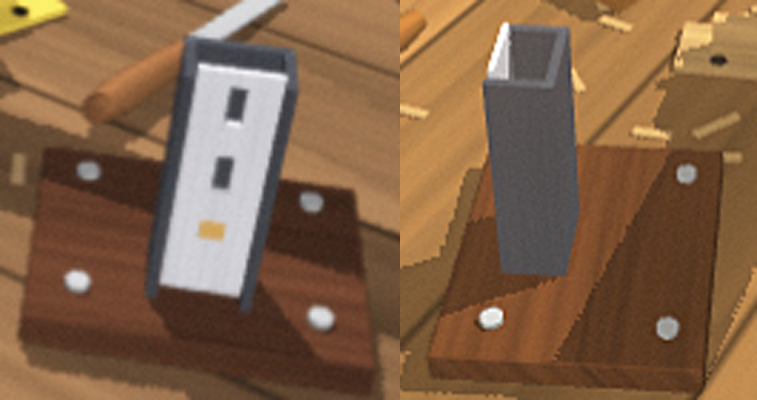

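The crops confirm it. The target has a wooden ledge and web, a steel plate and two claws pointing away from the scene camera. The post's slotted face looks toward the scene camera, with slots at (454,267) and (450,289) and the catch at (446,307).

Run:
```python
from h import *
np.set_printoptions(precision=4,suppress=True)
S=cam("scene");D=cam("side")
s1=lambda p:np.array(p)/5+[295,205]
d1=lambda p:(np.array(p)-[400,0])/5+[290,215]
s2=lambda p:np.array(p)/3.2+[380,235]
d2=lambda p:(np.array(p)-[400,0])/(400/140)+[205,250]
print("ledge top S",plane(S,s1([[70,405],[205,428],[268,278]]),.006))
print("holes S", plane(S,s1([[141,298],[225,314],[116,363],[196,379]]),.006))
print("holes D", plane(D,d1([[533,281],[641,291]]),.006))
print("webtop S",plane(S,s1([[172,155],[192,158],[225,103],[213,100]]),.092))
print("platetop S",plane(S,s1([[168,80],[265,92]]),.097))
print("webtop D",plane(D,d1([[615,112],[740,112]]),.092),"plate",plane(D,d1([[748,88]]),.097))
print("ledge bot D",plane(D,d1([[457,297],[720,325]]),0))
print("screws S",plane(S,s2([[89,170],[311,202],[77,281],[320,318]]),.024))
print("screws D",plane(D,d2([[687,174],[490,317],[667,327]]),.024))
print("base S",plane(S,s2([[45,150],[355,192],[22,325],[370,368]]),.022))
print("base D",plane(D,d2([[722,152],[430,357],[704,362]]),.022))
print("posttop S",plane(S,s2([[183,40],[298,50],[295,75]]),.178))
print("posttop D",plane(D,d2([[485,84],[552,82],[570,28],[502,23]]),.178))
```

```text
ledge top S [[ 0.6217 -0.1734  0.006 ]
 [ 0.5995 -0.1195  0.006 ]
 [ 0.4907 -0.16    0.006 ]]
holes S [[ 0.5393 -0.1961  0.006 ]
 [ 0.5262 -0.1594  0.006 ]
 [ 0.5857 -0.1758  0.006 ]
 [ 0.5738 -0.142   0.006 ]]
holes D [[ 0.5692 -0.1387  0.006 ]
 [ 0.5223 -0.1563  0.006 ]]
webtop S [[ 0.5464 -0.1776  0.092 ]
 [ 0.5431 -0.1696  0.092 ]
 [ 0.4964 -0.1845  0.092 ]
 [ 0.4976 -0.1901  0.092 ]]
platetop S [[ 0.5028 -0.2109  0.097 ]
 [ 0.4847 -0.1715  0.097 ]]
webtop D [[ 0.544  -0.1664  0.092 ]
 [ 0.4953 -0.194   0.092 ]] plate [[ 0.4973 -0.2066  0.097 ]]
ledge bot D [[ 0.5977 -0.1178  0.    ]
 [ 0.483  -0.1584  0.    ]]
screws S [[0.5209 0.0052 0.024 ]
 [0.4634 0.1326 0.024 ]
 [0.621  0.0506 0.024 ]
 [0.5632 0.178  0.024 ]]
screws D [[0.5168 0.0076 0.024 ]
 [0.5605 0.1798 0.024 ]
 [0.46   0.1341 0.024 ]]
base S [[ 0.5172 -0.029   0.022 ]
 [ 0.4334  0.1506  0.022 ]
 [ 0.6717  0.0428  0.022 ]
 [ 0.5829  0.2156  0.022 ]]
base D [[ 0.507  -0.0268  0.022 ]
 [ 0.5748  0.2209  0.022 ]
 [ 0.4278  0.1453  0.022 ]]
posttop S [[0.5742 0.072  0.178 ]
 [0.5437 0.1267 0.178 ]
 [0.5682 0.1349 0.178 ]]
posttop D [[0.5758 0.1442 0.178 ]
 [0.5428 0.1237 0.178 ]
 [0.563  0.0741 0.178 ]
 [0.6025 0.0902 0.178 ]]
```

```bash
cat >> h.py <<'E'
def down(yaw): # tool x at yaw (deg), z down
    return R.from_euler('z',yaw,degrees=True)*R.from_euler('x',180,degrees=True)
def delta(s,p,yaw):
    r=R.from_rotvec(s["tool_rot"]);q=down(yaw)
    print("shift mm",(r.inv().apply(np.array(p)-s["position"])*1000).round(1),"dr",(r.inv()*q).as_rotvec().round(4))
E
python3 - <<'E'
from h import *
np.set_printoptions(precision=4,suppress=True)
S=cam("scene")
print("rack",plane(S,[[213,168],[275,183],[298,170]],0.0), plane(S,[[231,95],[277,108]],.18))
s=get_state();u=np.array([-.937,-.35])
p=np.array([.525,-.1785])-.004*u
delta(s,[*p,.26],20.5)
print(p, s["position"], R.from_rotvec(s["tool_rot"]).as_matrix()[:,0])
E
```

```text
rack [[ 0.3218 -0.7742  0.    ]
 [ 0.2817 -0.5572  0.    ]
 [ 0.1674 -0.5614  0.    ]] [[ 0.1641 -0.8362  0.18  ]
 [ 0.1698 -0.64    0.18  ]]
shift mm [ 467.7 -345.8  -20.9] dr [-0.0017  0.     -0.105 ]
[ 0.5287 -0.1771] [ 0.1624 -0.6289  0.2386] [ 0.9682  0.2501 -0.0001]
```

Request:
{"api": "send_rows", "payload": {"xyz": [[0,0,-35],[10,-10,-70],[40,-35,-80],[75,-60,-80],[110,-85,-80],[145,-110,-80],[180,-135,-80],[215,-160,-80],[245,-180,-80],[270,-200,-80]], "dr": [[0,0,0],[0,0,0],[0,0,-0.02],[0,0,-0.04],[0,0,-0.06],[0,0,-0.08],[0,0,-0.1],[0,0,-0.105],[0,0,-0.105],[0,0,-0.105]], "jaw": 87}}

```text
time: 0.93
position: [0.3762, -0.3649, 0.3193]
tool_rot: [-3.09, -0.563, -0.001]
ft_force: [1.0, 0.1, -0.3]
grip_width: 0.997
grip_force: 0.0
```

Run:
```python
from h import *
s=get_state();print(s["position"],s["ft_force"]);delta(s,[.5287,-.1771,.26],20.5)
```

```text
[ 0.37615307 -0.36490465  0.31933237] [ 0.99686967  0.13476951 -0.26101144]
shift mm [ 209.  -121.8   59.5] dr [-0.0004 -0.0006  0.0029]
```

Request:
{"api": "send_rows", "payload": {"xyz": [[30,-18,5],[60,-36,15],[90,-54,25],[120,-72,35],[150,-90,45],[180,-106,55],[209,-122,59],[209,-122,59],[209,-122,59],[209,-122,59]], "dr": [[0,0,0],[0,0,0],[0,0,0],[0,0,0],[0,0,0],[0,0,0],[0,0,0],[0,0,0],[0,0,0],[0,0,0]]}}

```text
time: 1.77
position: [0.5265, -0.1813, 0.2602]
tool_rot: [3.091, 0.559, -0.002]
ft_force: [-1.0, 0.8, 0.1]
grip_width: 1.001
grip_force: 0.0
```

Run:
```python
from h import *
np.set_printoptions(precision=4,suppress=True)
s=get_state();i=get_image("wrist");cv2.imwrite("pics/w1.png",i[:,:,::-1]);np.save("w1.npy",np.r_[s["position"],s["tool_rot"]])
print(s["position"])
```

```text
[ 0.5265 -0.1813  0.2602]
```

View pics/w1.png

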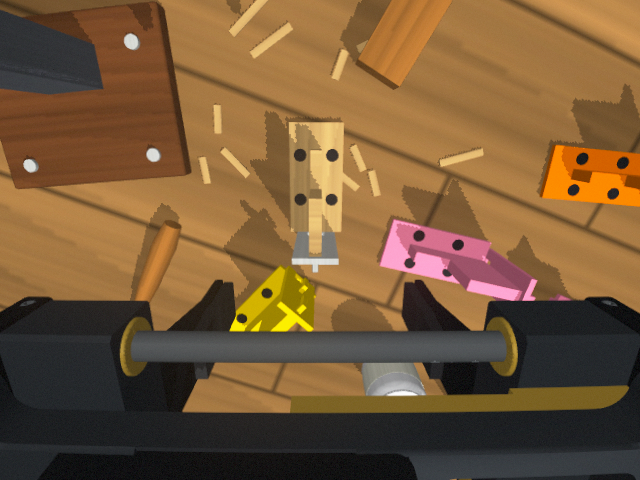

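The wrist view shows the target bracket standing square to the tool, with its holes at (300,155) to (332,199) and its plate top edge at row 262. The yellow bracket lies just behind it at (285,305).

Run:
```python
from h import *
np.set_printoptions(precision=4,suppress=True)
v=np.load("w1.npy");s=dict(position=v[:3],tool_rot=v[3:]);W=cam("wrist",s)
a=cv2.imread("pics/w1.png");g=cv2.cvtColor(a,cv2.COLOR_BGR2GRAY)
n,l,st,c=cv2.connectedComponentsWithStats((g[110:280,270:360]<45).astype(np.uint8))
h=np.array([c[i]+[270,110] for i in range(1,n) if 40<st[i,4]<300]);print("holes px",h)
H=plane(W,h,.006);print(H)
lf=plane(W,[[290,122],[343,122]],.006);print("ledge front",lf,lf.mean(0),np.linalg.norm(lf[0]-lf[1]))
pt=plane(W,[[292,262],[338,262]],.097);print("plate top",pt,pt.mean(0),np.linalg.norm(pt[0]-pt[1]))
wt=plane(W,[[309,199],[323,199],[309,250],[323,250]],.092);print("web",wt)
print("yellow",plane(W,[[313,290],[285,267],[232,325],[240,318]],.05))
hsv=cv2.cvtColor(a,cv2.COLOR_BGR2HSV)
```

```text
holes px []Traceback (most recent call last):
  File "<stdin>", line 7, in <module>
  File "h.py", line 19, in plane
    o,d=rays(C,uv);return o+d*((z-o[2])/d[:,2])[:,None]
        ~~~~^^^^^^
  File "h.py", line 14, in rays
    u=cv2.undistortPoints(np.float64(uv).reshape(-1,1,2),C[0],C[1]).reshape(-1,2)
      ~~~~~~~~~~~~~~~~~~~^^^^^^^^^^^^^^^^^^^^^^^^^^^^^^^^^^^^^^^^^^
cv2.error: OpenCV(4.12.0) /io/opencv/modules/calib3d/src/undistort.dispatch.cpp:347: error: (-215:Assertion failed) CV_IS_MAT(_src) && CV_IS_MAT(_dst) && (_src->rows == 1 || _src->cols == 1) && (_dst->rows == 1 || _dst->cols == 1) && _src->cols + _src->rows - 1 == _dst->rows + _dst->cols - 1 && (CV_MAT_TYPE(_src->type) == CV_32FC2 || CV_MAT_TYPE(_src->type) == CV_64FC2) && (CV_MAT_TYPE(_dst->type) == CV_32FC2 || CV_MAT_TYPE(_dst->type) == CV_64FC2) in function 'cvUndistortPointsInternal'
```

Run:
```python
from h import *
np.set_printoptions(precision=4,suppress=True)
v=np.load("w1.npy");s=dict(position=v[:3],tool_rot=v[3:]);W=cam("wrist",s)
a=cv2.imread("pics/w1.png");g=cv2.cvtColor(a,cv2.COLOR_BGR2GRAY)
n,l,st,c=cv2.connectedComponentsWithStats((g[110:230,285:348]<70).astype(np.uint8))
h=np.array([c[i]+[285,110] for i in range(1,n) if 40<st[i,4]<300]+[[300,155],[332,155],[300,199.5],[332,199.5]]);print("holes px",h)
print(plane(W,h,.006))
lf=plane(W,[[290,122],[343,122]],.006);print("ledge front",lf,lf.mean(0),np.linalg.norm(lf[0]-lf[1]))
pt=plane(W,[[292,262],[338,262]],.097);print("plate top",pt,pt.mean(0),np.linalg.norm(pt[0]-pt[1]))
wt=plane(W,[[309,199],[323,199],[309,232],[323,232]],.092);print("web",wt)
print("yellow",plane(W,[[313,290],[285,267],[232,325],[240,318]],.05))
# image column direction = bracket y offset vs tool
u=np.array([-.937,-.35]);print("mid from ledge",lf.mean(0)[:2]+.09*u,"from plate rear",pt.mean(0)[:2]-.04*u)
```

```text
holes px [[299.5    154.5965]
 [331.7228 154.7525]
 [299.9091 198.9293]
 [330.931  198.954 ]
 [300.     155.    ]
 [332.     155.    ]
 [300.     199.5   ]
 [332.     199.5   ]]
[[ 0.5716 -0.1422  0.006 ]
 [ 0.584  -0.176   0.006 ]
 [ 0.5245 -0.1595  0.006 ]
 [ 0.537  -0.1932  0.006 ]
 [ 0.5713 -0.1429  0.006 ]
 [ 0.5839 -0.1764  0.006 ]
 [ 0.5239 -0.1598  0.006 ]
 [ 0.5369 -0.1946  0.006 ]]
ledge front [[ 0.6007 -0.1209  0.006 ]
 [ 0.6209 -0.175   0.006 ]] [ 0.6108 -0.1479  0.006 ] 0.057746478087669625
plate top [[ 0.4829 -0.1713  0.097 ]
 [ 0.4981 -0.2121  0.097 ]] [ 0.4905 -0.1917  0.097 ] 0.043550065899213765
web [[ 0.5442 -0.1659  0.092 ]
 [ 0.5487 -0.1779  0.092 ]
 [ 0.5149 -0.1766  0.092 ]
 [ 0.5195 -0.1889  0.092 ]]
yellow [[ 0.4411 -0.2071  0.05  ]
 [ 0.4563 -0.1688  0.05  ]
 [ 0.3659 -0.1344  0.05  ]
 [ 0.3781 -0.1405  0.05  ]]
mid from ledge [ 0.5264 -0.1794] from plate rear [ 0.528  -0.1777]
```

Run:
```python
from h import *
s=get_state();print(s["position"],s["tool_rot"]);delta(s,[.5308,-.1771,.074],20.2)
```

```text
[ 0.52628429 -0.18212447  0.2603646 ] [ 3.09139947e+00  5.56117875e-01 -1.41261445e-03]
shift mm [  6.2  -3.2 186.4] dr [0.0004 0.001  0.0034]
```

Request:
{"api": "send_rows", "payload": {"xyz": [[2,-1,20],[4,-2,50],[6,-3,80],[6,-3,110],[6,-3,135],[6,-3,155],[6,-3,170],[6,-3,180],[6,-3,186],[6,-3,186]], "dr": [[0,0,0.003],[0,0,0.003],[0,0,0.003],[0,0,0.003],[0,0,0.003],[0,0,0.003],[0,0,0.003],[0,0,0.003],[0,0,0.003],[0,0,0.003]], "jaw": 60}}

```text
time: 2.65
position: [0.5306, -0.1767, 0.0737]
tool_rot: [-3.092, -0.552, 0.002]
ft_force: [0.5, -0.7, 0.5]
grip_width: 0.692
grip_force: 0.0
```

Run:
```python
from h import *
s=get_state();print(s["position"],s["ft_force"]);delta(s,[.5308,-.1771,.074],20.2)
i=get_image("wrist");cv2.imwrite("pics/w2.png",i[:,:,::-1])
```

```text
[ 0.53058036 -0.17672011  0.07369778] [ 0.52411082 -0.67040765  0.45915792]
shift mm [ 0.1  0.4 -0.3] dr [-0.0007  0.0014  0.0006]
```

View pics/w2.png

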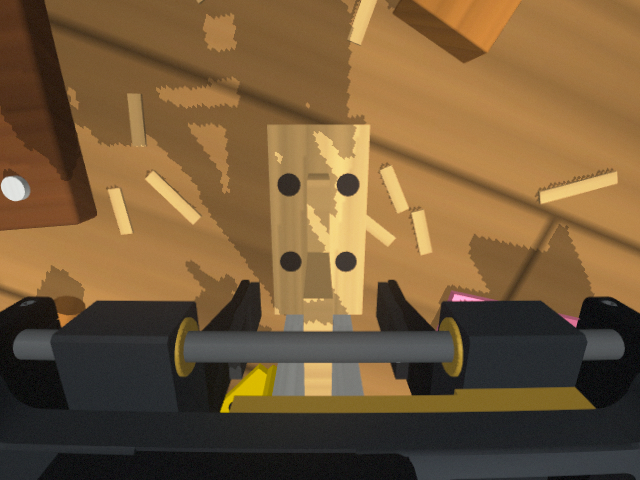

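The web stands centred between the fingers (column 318), so I'll close.

Request:
{"api": "send_rows", "payload": {"xyz": [[0,0,0],[0,0,0],[0,0,0],[0,0,0],[0,0,0],[0,0,0],[0,0,0],[0,0,0],[0,0,0],[0,0,0]], "dr": [[0,0,0],[0,0,0],[0,0,0],[0,0,0],[0,0,0],[0,0,0],[0,0,0],[0,0,0],[0,0,0],[0,0,0]], "jaw": 0, "grip_force": 50}}

```text
time: 3.53
position: [0.5316, -0.1759, 0.0745]
tool_rot: [3.092, 0.554, -0.0]
ft_force: [0.1, -0.8, -0.3]
grip_width: 0.136
grip_force: 50.0
```

Request:
{"api": "send_rows", "payload": {"xyz": [[0,0,-5],[0,0,-15],[0,0,-35],[0,0,-60],[0,0,-90],[0,0,-120],[0,0,-140],[0,0,-150],[0,0,-150],[0,0,-150]], "dr": [[0,0,0],[0,0,0],[0,0,0],[0,0,0],[0,0,0],[0,0,0],[0,0,0],[0,0,0],[0,0,0],[0,0,0]]}}

```text
time: 4.37
position: [0.5312, -0.1757, 0.2242]
tool_rot: [3.092, 0.555, -0.001]
ft_force: [-0.6, 0.3, -3.1]
grip_width: 0.132
grip_force: 50.0
```

Run:
```python
from h import *
s=get_state();delta(s,[.5765,.0224,.30],24.4)
```

```text
shift mm [ 111.3 -170.   -75.9] dr [-0.0001  0.0004 -0.071 ]
```

Request:
{"api": "send_rows", "payload": {"xyz": [[5,-5,-20],[15,-15,-45],[30,-35,-70],[45,-65,-76],[65,-95,-76],[85,-125,-76],[100,-150,-76],[108,-165,-76],[111,-170,-76],[111,-170,-76]], "dr": [[0,0,0],[0,0,-0.01],[0,0,-0.02],[0,0,-0.03],[0,0,-0.04],[0,0,-0.05],[0,0,-0.06],[0,0,-0.071],[0,0,-0.071],[0,0,-0.071]]}}

```text
time: 5.2
position: [0.576, 0.0232, 0.2991]
tool_rot: [-3.069, -0.668, 0.004]
ft_force: [-0.8, 0.3, -3.2]
grip_width: 0.136
grip_force: 50.0
```

Request:
{"api": "send_rows", "payload": {"xyz": [[0,0,0],[0,0,0],[0,0,0],[0,0,0],[0,0,0],[0,0,0],[0,0,0],[0,0,0],[0,0,0],[0,0,0]], "dr": [[0,0,0],[0,0,0],[0,0,0],[0,0,0],[0,0,0],[0,0,0],[0,0,0],[0,0,0],[0,0,0],[0,0,0]]}}

```text
time: 6.03
position: [0.5766, 0.0222, 0.3005]
tool_rot: [3.071, 0.664, -0.0]
ft_force: [-0.8, -0.5, -2.6]
grip_width: 0.135
grip_force: 50.0
```

Run:
```python
from h import *
s=get_state();i=get_image("wrist");cv2.imwrite("pics/w3.png",i[:,:,::-1]);np.save("w3.npy",np.r_[s["position"],s["tool_rot"]])
for n in("scene","side"): cv2.imwrite(f"pics/{n}3.png",get_image(n)[:,:,::-1])
print(s["position"],s["ft_force"],s["tool_rot"])
```

```text
[0.57657145 0.0222429  0.30052479] [-0.84304222 -0.52051496 -2.616021  ] [ 3.07051865e+00  6.64049646e-01 -3.59782236e-05]
```

View pics/w3.png

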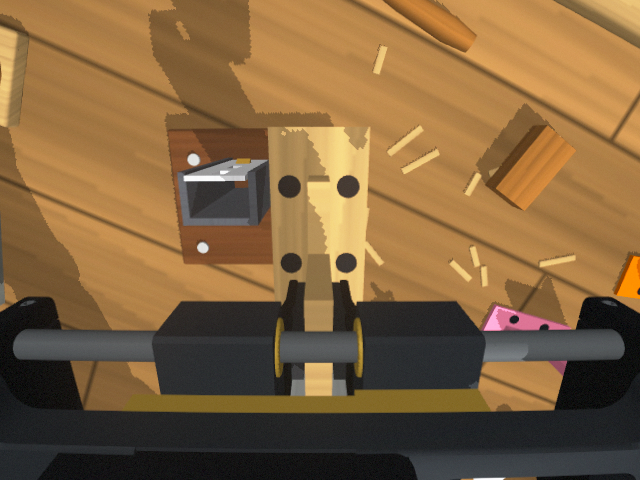

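The post top shows at (180-258, 170-226), with the white strip along row 177 and base screws at (194,160) and (203,248). I'll enlarge that to get the corners.

Run:
```python
import cv2
a=cv2.imread("pics/w3.png")
cv2.imwrite("pics/c3.png",cv2.resize(a[150:240,165:280],None,fx=6,fy=6,interpolation=cv2.INTER_CUBIC))
```

```text
(no output)
```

View pics/c3.png

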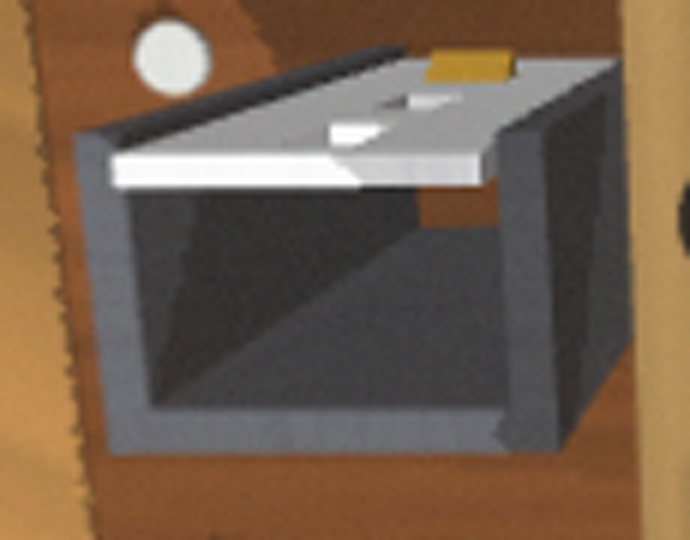

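Run:
```python
from h import *
np.set_printoptions(precision=4,suppress=True)
v=np.load("w3.npy");s=dict(position=v[:3],tool_rot=v[3:]);W=cam("wrist",s)
c=lambda p:np.array(p)/6+[165-.4,150-.4]
T=plane(W,c([[75,135],[548,130],[108,455],[560,452]]),.178);print("tube",T)
d=T[1]-T[0];print(np.linalg.norm(d),np.linalg.norm(T[3]-T[2]),"depth",np.linalg.norm(T[2]-T[0]),"yaw",np.degrees(np.arctan2(d[0],-d[1])))
d=T[3]-T[2];print("yaw rear",np.degrees(np.arctan2(d[0],-d[1])))
print("front mid",T[:2].mean(0),"rear mid",T[2:].mean(0))
for z in(.172,.178,.184):
    P=plane(W,c([[113,152],[483,152]]),z);print("strip",z,P,P.mean(0),np.linalg.norm(P[1]-P[0]))
print("screws",plane(W,[[193.6,159.5],[203,248]],.024))
# scene: slots, with post frame from tube
o=np.array([*T[:2].mean(0)[:2],0]);yaw=24.4
for nm,yw,oo in(("a",24.4,o),):
    ex=-np.array([np.cos(np.radians(yw)),np.sin(np.radians(yw)),0])
    S=cam("scene");uv=np.array([[237,104],[223,172],[211,230]])/3.2+[380,235]
    O,dd=rays(S,uv);t=((oo-O)@ex)/(dd@ex);X=O+dd*t[:,None];print("slots",X, (X-oo)@np.array([-ex[1],ex[0],0]))
```

```text
tube [[0.5792 0.1417 0.178 ]
 [0.6046 0.0868 0.178 ]
 [0.5406 0.1248 0.178 ]
 [0.5659 0.0699 0.178 ]]
0.060510531393395364 0.060463942449801196 depth 0.04219007280979466 yaw 24.771443210883344
yaw rear 24.754567147876582
front mid [0.5919 0.1142 0.178 ] rear mid [0.5532 0.0974 0.178 ]
strip 0.172 [[0.5775 0.1384 0.172 ]
 [0.5974 0.0942 0.172 ]] [0.5875 0.1163 0.172 ] 0.0484909421015626
strip 0.178 [[0.5792 0.1366 0.178 ]
 [0.5986 0.0933 0.178 ]] [0.5889 0.115  0.178 ] 0.04742870217574813
strip 0.184 [[0.5808 0.1348 0.184 ]
 [0.5998 0.0925 0.184 ]] [0.5903 0.1136 0.184 ] 0.04636646224993366
screws [[0.5603 0.1778 0.024 ]
 [0.4593 0.1314 0.024 ]]
slots [[0.5918 0.1144 0.1631]
 [0.5919 0.1142 0.1172]
 [0.592  0.1141 0.0759]] [-0.0002  0.      0.0002]
```

```bash
cat >> h.py <<'E'
O=np.array([.5919,.1142]);YAW=24.6
_a=np.radians(YAW);EX=-np.array([np.cos(_a),np.sin(_a)]);EY=np.array([-EX[1],EX[0]])
def post(s): # TCP in post frame, mm; mid est
    d=s["position"][:2]-O;return np.array([d@EX,d@EY,s["position"][2]])*1000
def goto(s,x,y,z): delta(s,[*(O+EX*x/1000+EY*y/1000),z/1000],YAW)
E
python3 - <<'E'
from h import *
s=get_state();print(post(s));goto(s,-80,0,154.8)
E
```

```text
[ 52.23582768  77.23075236 300.51359975]
shift mm [132.  -77.7 145.7] dr [ 0.0001  0.0001 -0.0034]
```

Request:
{"api": "send_rows", "payload": {"xyz": [[15,0,0],[40,-5,0],[70,-15,0],[95,-30,0],[115,-45,0],[128,-60,0],[132,-70,0],[132,-76,5],[132,-78,15],[132,-78,25]], "dr": [[0,0,-0.003],[0,0,-0.003],[0,0,-0.003],[0,0,-0.003],[0,0,-0.003],[0,0,-0.003],[0,0,-0.003],[0,0,-0.003],[0,0,-0.003],[0,0,-0.003]]}}

```text
time: 7.02
position: [0.6641, 0.1473, 0.275]
tool_rot: [3.069, 0.668, 0.0]
ft_force: [-0.5, -0.0, -2.9]
grip_width: 0.136
grip_force: 50.0
```

Request:
{"api": "send_rows", "payload": {"xyz": [[0,0,15],[0,0,30],[0,0,50],[0,0,70],[0,0,90],[0,0,105],[0,0,115],[0,0,120],[0,0,120],[0,0,120]], "dr": [[0,0,0],[0,0,0],[0,0,0],[0,0,0],[0,0,0],[0,0,0],[0,0,0],[0,0,0],[0,0,0],[0,0,0]]}}

```text
time: 7.85
position: [0.6649, 0.1471, 0.156]
tool_rot: [3.07, 0.667, 0.001]
ft_force: [-0.3, 0.4, -3.9]
grip_width: 0.131
grip_force: 50.0
```

Run:
```python
from h import *
np.set_printoptions(precision=4,suppress=True)
s=get_state();print(post(s),s["ft_force"]);goto(s,-80,0,154.8)
i=get_image("side");cv2.imwrite("pics/side4.png",i[:,:,::-1])
i=get_image("scene");cv2.imwrite("pics/scene4.png",i[:,:,::-1])
D=cam("side");
for x,z in((-80+45,154.8-26+49),(-80+45,154.8-26-8)):
    print(proj(D,[*(O+EX*x/1000),z/1000]))
A,B=cv2.imread("pics/side4.png"),cv2.imread("pics/scene4.png")
u=lambda i,x,y,w,h,k:cv2.resize(i[y:y+h,x:x+w],None,fx=k,fy=k,interpolation=cv2.INTER_CUBIC)
cv2.imwrite("pics/c4.png",np.hstack([u(A,180,210,100,150,4),u(B,395,200,100,150,4)]))
```

```text
[-80.0345   0.469  155.999 ] [-0.2554  0.3653 -3.8844]
shift mm [-0.  -0.5  1.2] dr [ 0.0005 -0.0005 -0.0014]
[[217.4443 266.1036]]
[[220.5956 291.4366]]
```

View pics/c4.png

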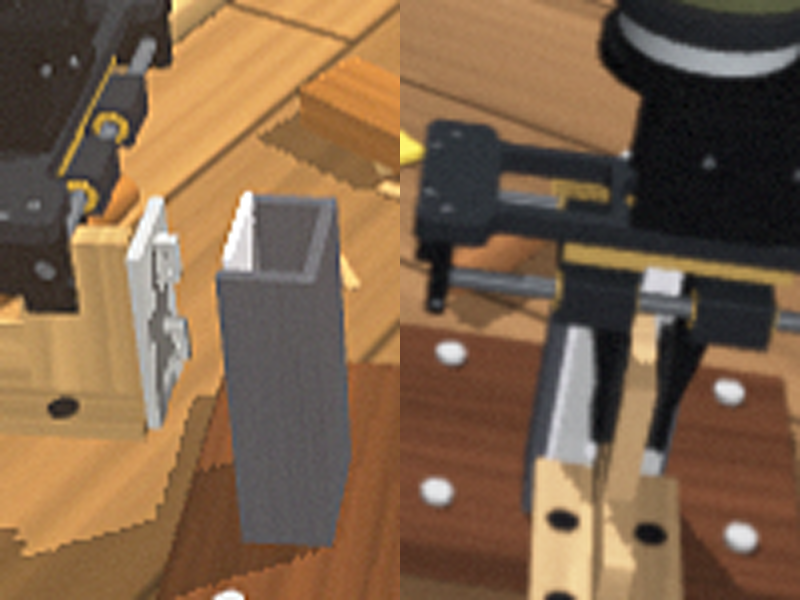

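The side view (c4) shows the claws facing the strip and upright. The scene view shows the web centred on the post. Now I'll approach and feel for the slots.

Request:
{"api": "send_rows", "payload": {"xyz": [[-2,0,1],[-5,-0.5,1],[-9,-0.5,1],[-13,-0.5,1],[-17,-0.5,1],[-20,-0.5,1],[-22,-0.5,1],[-23,-0.5,1],[-23,-0.5,1],[-23,-0.5,1]], "dr": [[0,0,0],[0,0,0],[0,0,0],[0,0,0],[0,0,0],[0,0,0],[0,0,0],[0,0,0],[0,0,0],[0,0,0]]}}

```text
time: 8.78
position: [0.6435, 0.1386, 0.1546]
tool_rot: [3.07, 0.668, 0.0]
ft_force: [1.0, -0.4, -3.6]
grip_width: 0.136
grip_force: 50.0
```

Request:
{"api": "send_rows", "payload": {"xyz": [[-0.5,0,0],[-1,0,0],[-1.5,0,0],[-2,0,0],[-2.5,0,0],[-3,0,0],[-3,0,0],[-3,0,0],[-3,0,0],[-3,0,0]], "dr": [[0,0,0],[0,0,0],[0,0,0],[0,0,0],[0,0,0],[0,0,0],[0,0,0],[0,0,0],[0,0,0],[0,0,0]]}}

```text
time: 9.62
position: [0.6407, 0.1374, 0.1545]
tool_rot: [3.07, 0.668, 0.0]
ft_force: [-1.2, -0.3, -2.4]
grip_width: 0.133
grip_force: 50.0
```

```bash
cat > st.py <<'E'
from h import *
s=get_state();f=s["ft_force"];print("post",post(s).round(1),"F post xyz",round(f[:2]@EX,1),round(f[:2]@EY,1),round(f[2],1),"t",round(s["time"],1),"yaw",round(np.degrees(2*np.arctan2(s["tool_rot"][1],s["tool_rot"][0])),1))
E
python3 st.py
```

```text
post [-54.1  -0.7 154.5] F post xyz 1.2 -0.3 -2.4 t 9.6 yaw 24.6
```

Request:
{"api": "send_rows", "payload": {"xyz": [[-0.5,0.3,0],[-1,0.3,0],[-1.5,0.3,0],[-2,0.3,0],[-2,0.3,0],[-2,0.3,0],[-2,0.3,0],[-2,0.3,0],[-2,0.3,0],[-2,0.3,0]], "dr": [[0,0,0],[0,0,0],[0,0,0],[0,0,0],[0,0,0],[0,0,0],[0,0,0],[0,0,0],[0,0,0],[0,0,0]]}}

```text
time: 10.45
position: [0.639, 0.1362, 0.1545]
tool_rot: [3.07, 0.668, -0.0]
ft_force: [0.6, -0.4, -2.3]
grip_width: 0.133
grip_force: 50.0
```

Request:
{"api": "send_rows", "payload": {"xyz": [[-0.5,0,0],[-1,0,0],[-1.5,0,0],[-2,0,0],[-2,0,0],[-2,0,0],[-2,0,0],[-2,0,0],[-2,0,0],[-2,0,0]], "dr": [[0,0,0],[0,0,0],[0,0,0],[0,0,0],[0,0,0],[0,0,0],[0,0,0],[0,0,0],[0,0,0],[0,0,0]]}}

```text
time: 11.28
position: [0.6372, 0.1354, 0.1545]
tool_rot: [3.07, 0.668, -0.0]
ft_force: [0.2, 0.3, -2.9]
grip_width: 0.134
grip_force: 50.0
```

```bash
python3 st.py
```

```text
post [-50.   -0.4 154.5] F post xyz -0.3 -0.2 -2.9 t 11.3 yaw 24.6
```

Request:
{"api": "send_rows", "payload": {"xyz": [[-0.5,0,0],[-1,0,0],[-1.5,0,0],[-2,0,0],[-2,0,0],[-2,0,0],[-2,0,0],[-2,0,0],[-2,0,0],[-2,0,0]], "dr": [[0,0,0],[0,0,0],[0,0,0],[0,0,0],[0,0,0],[0,0,0],[0,0,0],[0,0,0],[0,0,0],[0,0,0]]}}

```text
time: 12.12
position: [0.6354, 0.1346, 0.1545]
tool_rot: [3.07, 0.668, -0.0]
ft_force: [0.1, 0.4, -4.0]
grip_width: 0.131
grip_force: 50.0
```

Request:
{"api": "send_rows", "payload": {"xyz": [[-0.5,0,0],[-1,0,0],[-1.5,0,0],[-2,0,0],[-2,0,0],[-2,0,0],[-2,0,0],[-2,0,0],[-2,0,0],[-2,0,0]], "dr": [[0,0,0],[0,0,0],[0,0,0],[0,0,0],[0,0,0],[0,0,0],[0,0,0],[0,0,0],[0,0,0],[0,0,0]]}}

```text
time: 12.95
position: [0.6336, 0.1338, 0.1545]
tool_rot: [3.07, 0.668, -0.0]
ft_force: [0.8, -1.0, -3.2]
grip_width: 0.134
grip_force: 50.0
```

```bash
python3 st.py
```

```text
post [-46.   -0.4 154.5] F post xyz -0.3 1.3 -3.2 t 12.9 yaw 24.6
```

Request:
{"api": "send_rows", "payload": {"xyz": [[-0.5,0,0],[-1,0,0],[-1.5,0,0],[-2,0,0],[-2,0,0],[-2,0,0],[-2,0,0],[-2,0,0],[-2,0,0],[-2,0,0]], "dr": [[0,0,0],[0,0,0],[0,0,0],[0,0,0],[0,0,0],[0,0,0],[0,0,0],[0,0,0],[0,0,0],[0,0,0]]}}

```text
time: 13.78
position: [0.6318, 0.1329, 0.1545]
tool_rot: [3.07, 0.668, -0.0]
ft_force: [0.3, 0.8, -3.0]
grip_width: 0.131
grip_force: 50.0
```

```bash
python3 st.py
```

```text
post [-44.   -0.4 154.5] F post xyz -0.6 -0.6 -3.0 t 13.8 yaw 24.6
```

Request:
{"api": "send_rows", "payload": {"xyz": [[-0.5,0,0],[-1,0,0],[-1.5,0,0],[-2,0,0],[-2,0,0],[-2,0,0],[-2,0,0],[-2,0,0],[-2,0,0],[-2,0,0]], "dr": [[0,0,0],[0,0,0],[0,0,0],[0,0,0],[0,0,0],[0,0,0],[0,0,0],[0,0,0],[0,0,0],[0,0,0]]}}

```text
time: 14.62
position: [0.6317, 0.133, 0.1551]
tool_rot: [-3.069, -0.669, -0.007]
ft_force: [5.9, 2.5, -4.7]
grip_width: 0.135
grip_force: 50.0
```

```bash
python3 st.py
```

```text
post [-44.   -0.5 155.1] F post xyz -6.4 0.2 -4.7 t 14.6 yaw -335.4
```

Contact at TCP x = -44 mm with 6 N. Plate contact was predicted at -45 and blocked claws at -55, so the claws are through. I'll ease the pressure and lower.

Request:
{"api": "send_rows", "payload": {"xyz": [[0.5,0,0],[1,0,0],[1.2,0,0],[1.2,0,0.5],[1.2,0,1],[1.2,0,1.5],[1.2,0,2],[1.2,0,2.5],[1.2,0,3],[1.2,0,3]], "dr": [[0,0,0],[0,0,0],[0,0,0],[0,0,0],[0,0,0],[0,0,0],[0,0,0],[0,0,0],[0,0,0],[0,0,0]]}}

```text
time: 15.45
position: [0.6319, 0.133, 0.1524]
tool_rot: [-3.07, -0.668, -0.004]
ft_force: [4.6, 2.2, 1.7]
grip_width: 0.135
grip_force: 50.0
```

```bash
python3 st.py
```

```text
post [-44.2  -0.5 152.4] F post xyz -5.1 -0.1 1.7 t 15.4 yaw -335.4
```

Request:
{"api": "send_rows", "payload": {"xyz": [[0.5,0,0],[0.5,0,0.5],[0.5,0,1],[0.5,0,1.5],[0.5,0,2],[0.5,0,2],[0.5,0,2],[0.5,0,2],[0.5,0,2],[0.5,0,2]], "dr": [[0,0,0],[0,0,0],[0,0,0],[0,0,0],[0,0,0],[0,0,0],[0,0,0],[0,0,0],[0,0,0],[0,0,0]]}}

```text
time: 16.28
position: [0.6326, 0.1333, 0.1505]
tool_rot: [-3.069, -0.668, -0.005]
ft_force: [5.5, 2.0, 2.6]
grip_width: 0.138
grip_force: 50.0
```

```bash
python3 st.py
```

```text
post [-45.   -0.4 150.5] F post xyz -5.8 0.4 2.6 t 16.3 yaw -335.4
```

Request:
{"api": "send_rows", "payload": {"xyz": [[0,0,0.5],[0,0,1],[0,0,1.5],[0,0,2],[0,0,2.5],[0,0,3],[0,0,3],[0,0,3],[0,0,3],[0,0,3]], "dr": [[0,0,0],[0,0,0],[0,0,0],[0,0,0],[0,0,0],[0,0,0],[0,0,0],[0,0,0],[0,0,0],[0,0,0]]}}

```text
time: 17.12
position: [0.6328, 0.1334, 0.1477]
tool_rot: [-3.069, -0.668, -0.006]
ft_force: [6.7, 1.9, 3.9]
grip_width: 0.133
grip_force: 50.0
```

```bash
python3 st.py
```

```text
post [-45.2  -0.4 147.7] F post xyz -6.9 1.0 3.9 t 17.1 yaw -335.4
```

Request:
{"api": "send_rows", "payload": {"xyz": [[0,0,0.5],[0,0,1],[0,0,1.5],[0,0,2],[0,0,2.5],[0,0,3],[0,0,3],[0,0,3],[0,0,3],[0,0,3]], "dr": [[0,0,0],[0,0,0],[0,0,0],[0,0,0],[0,0,0],[0,0,0],[0,0,0],[0,0,0],[0,0,0],[0,0,0]]}}

```text
time: 17.95
position: [0.6319, 0.1331, 0.1419]
tool_rot: [-3.069, -0.668, -0.001]
ft_force: [7.7, 3.6, -8.9]
grip_width: 0.135
grip_force: 50.0
```

```bash
python3 st.py
```

```text
post [-44.2  -0.5 141.9] F post xyz -8.5 -0.1 -8.9 t 17.9 yaw -335.4
```

Request:
{"api": "send_rows", "payload": {"xyz": [[0,0,0.5],[0,0,1],[0,0,1.5],[0,0,2],[0,0,2.5],[0,0,3],[0,0,3],[0,0,3],[0,0,3],[0,0,3]], "dr": [[0,0,0],[0,0,0],[0,0,0],[0,0,0],[0,0,0],[0,0,0],[0,0,0],[0,0,0],[0,0,0],[0,0,0]]}}

```text
time: 18.78
position: [0.6317, 0.133, 0.1401]
tool_rot: [-3.069, -0.669, -0.001]
ft_force: [6.3, 3.4, -1.4]
grip_width: 0.132
grip_force: 50.0
```

```bash
python3 st.py
```

```text
post [-44.   -0.5 140.1] F post xyz -7.2 -0.4 -1.4 t 18.8 yaw -335.4
```

Request:
{"api": "send_rows", "payload": {"xyz": [[0,0,0.5],[0,0,1],[0,0,1.5],[0,0,2],[0,0,2],[0,0,2],[0,0,2],[0,0,2],[0,0,2],[0,0,2]], "dr": [[0,0,0],[0,0,0],[0,0,0],[0,0,0],[0,0,0],[0,0,0],[0,0,0],[0,0,0],[0,0,0],[0,0,0]]}}

```text
time: 19.62
position: [0.6317, 0.1329, 0.1381]
tool_rot: [-3.069, -0.669, -0.001]
ft_force: [6.1, 2.3, -1.2]
grip_width: 0.132
grip_force: 50.0
```

```bash
python3 st.py
```

```text
post [-44.   -0.5 138.1] F post xyz -6.5 0.5 -1.2 t 19.6 yaw -335.4
```

Request:
{"api": "send_rows", "payload": {"xyz": [[0,0,0.5],[0,0,1],[0,0,1.5],[0,0,2],[0,0,2],[0,0,2],[0,0,2],[0,0,2],[0,0,2],[0,0,2]], "dr": [[0,0,0],[0,0,0],[0,0,0],[0,0,0],[0,0,0],[0,0,0],[0,0,0],[0,0,0],[0,0,0],[0,0,0]]}}

```text
time: 20.45
position: [0.6318, 0.133, 0.1378]
tool_rot: [3.069, 0.668, 0.002]
ft_force: [3.3, 1.9, 5.6]
grip_width: 0.134
grip_force: 50.0
```

```bash
python3 st.py
```

```text
post [-44.1  -0.5 137.8] F post xyz -3.8 -0.3 5.6 t 20.4 yaw 24.6
```

It has stopped hard at 16.7 mm below the entry height, as expected. I'll press once more gently, then release and rise.

Request:
{"api": "send_rows", "payload": {"xyz": [[0,0,0.5],[0,0,1],[0,0,1.5],[0,0,2],[0,0,2],[0,0,2],[0,0,2],[0,0,2],[0,0,2],[0,0,2]], "dr": [[0,0,0],[0,0,0],[0,0,0],[0,0,0],[0,0,0],[0,0,0],[0,0,0],[0,0,0],[0,0,0],[0,0,0]]}}

```text
time: 21.28
position: [0.6321, 0.1332, 0.1374]
tool_rot: [3.069, 0.668, 0.003]
ft_force: [1.9, 1.0, 12.8]
grip_width: 0.134
grip_force: 50.0
```

```bash
python3 st.py
```

```text
post [-44.4  -0.5 137.4] F post xyz -2.1 -0.1 12.8 t 21.3 yaw 24.6
```

Request:
{"api": "send_rows", "payload": {"xyz": [[0,0,-0.5],[0,0,-1],[0,0,-1.5],[0,0,-2],[0,0,-2.5],[0,0,-2.5],[0,0,-2.5],[0,0,-2.5],[0,0,-2.5],[0,0,-2.5]], "dr": [[0,0,0],[0,0,0],[0,0,0],[0,0,0],[0,0,0],[0,0,0],[0,0,0],[0,0,0],[0,0,0],[0,0,0]]}}

```text
time: 22.12
position: [0.6318, 0.133, 0.1378]
tool_rot: [3.069, 0.668, 0.001]
ft_force: [2.8, 2.0, 5.4]
grip_width: 0.135
grip_force: 50.0
```

Request:
{"api": "send_rows", "payload": {"xyz": [[0,0,0],[0,0,0],[0,0,0],[0,0,0],[0,0,0],[0,0,0],[0,0,0],[0,0,0],[0,0,0],[0,0,0]], "dr": [[0,0,0],[0,0,0],[0,0,0],[0,0,0],[0,0,0],[0,0,0],[0,0,0],[0,0,0],[0,0,0],[0,0,0]], "jaw": 45}}

```text
time: 22.95
position: [0.6315, 0.1328, 0.137]
tool_rot: [3.07, 0.668, -0.0]
ft_force: [-0.3, -0.5, -0.5]
grip_width: 0.515
grip_force: 0.0
```

Request:
{"api": "send_rows", "payload": {"xyz": [[0,0,-5],[0,0,-15],[0,0,-30],[0,0,-50],[0,0,-70],[0,0,-90],[0,0,-110],[0,0,-120],[0,0,-120],[0,0,-120]], "dr": [[0,0,0],[0,0,0],[0,0,0],[0,0,0],[0,0,0],[0,0,0],[0,0,0],[0,0,0],[0,0,0],[0,0,0]]}}

```text
time: 23.78
position: [0.6316, 0.1329, 0.2574]
tool_rot: [3.069, 0.668, 0.001]
ft_force: [-0.1, -0.0, -1.0]
grip_width: 0.516
grip_force: 0.0
```

Run:
```python
from h import *
import st
A=get_image("side")[:,:,::-1];B=get_image("scene")[:,:,::-1];W=get_image("wrist")[:,:,::-1]
u=lambda i,x,y,w,h,k:cv2.resize(np.ascontiguousarray(i[y:y+h,x:x+w]),None,fx=k,fy=k,interpolation=cv2.INTER_CUBIC)
cv2.imwrite("pics/c5.png",np.hstack([u(A,195,230,90,170,3.4),u(B,400,220,80,170,3.4),u(W,240,100,80,170,2.6) if 0 else u(W,250,80,130,320,1.806)[:578]]))
```

```text
post [-43.9  -0.5 257.4] F post xyz 0.1 0.0 -1.0 t 23.8 yaw 24.6
```

View pics/c5.png

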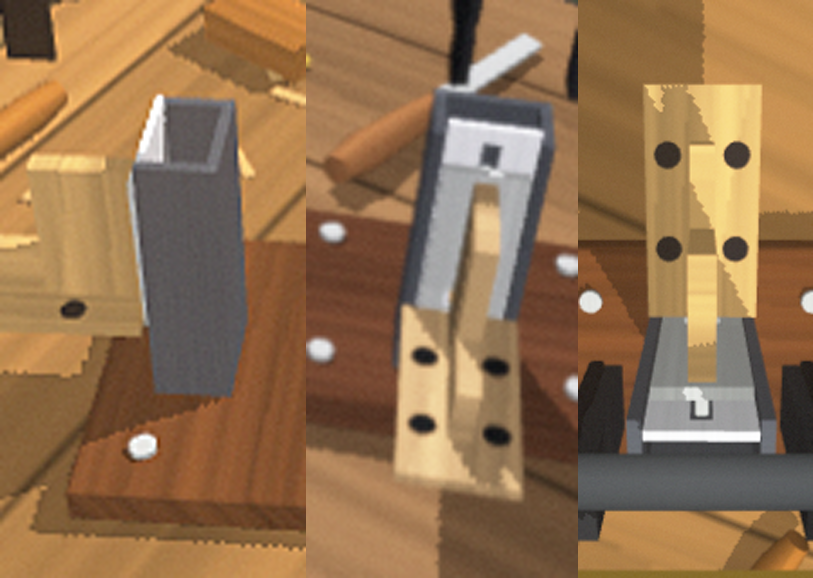

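The bracket hangs upright, with its plate flush on the strip and the web centred. I'll check its height numerically.

Run:
```python
from h import *
np.set_printoptions(precision=1,suppress=True)
D=cam("side");S=cam("scene");O=O+EX*.001
def pt(x,y,z,h): return [*(O+EX*(x-40)/1000+EY*y/1000),(h+z)/1000]
for h in(107,112,117):
    print(h,"side webfront-top L/R, ledge rear-near bottom",(proj(D,[pt(-22,6,44,h),pt(-22,-6,44,h),pt(34,30,-48,h),pt(34,-30,-48,h)])-[195,230])*3.4)
    print("  scene ledge front bottom corners, web top rear",(proj(S,[pt(-90,30,-48,h),pt(-90,-30,-48,h),pt(34,0,44,h),pt(34,22,49,h),pt(34,-22,49,h)])-[400,220])*3.4+[306,0])
```

```text
107 side webfront-top L/R, ledge rear-near bottom [[ 34.6 154.4]
 [ 28.5 168.9]
 [162.6 261.2]
 [140.9 337.4]]
  scene ledge front bottom corners, web top rear [[393.4 481.5]
 [520.8 501.9]
 [485.5 186.5]
 [443.1 172.6]
 [531.5 184.5]]
112 side webfront-top L/R, ledge rear-near bottom [[ 33.5 146.8]
 [ 27.4 161.3]
 [162.  254.5]
 [140.2 330.6]]
  scene ledge front bottom corners, web top rear [[394.9 474. ]
 [522.6 494.3]
 [487.2 178.5]
 [444.6 164.5]
 [533.2 176.4]]
117 side webfront-top L/R, ledge rear-near bottom [[ 32.4 139.2]
 [ 26.3 153.6]
 [161.4 247.8]
 [139.5 323.7]]
  scene ledge front bottom corners, web top rear [[396.3 466.5]
 [524.5 486.8]
 [488.8 170.4]
 [446.1 156.4]
 [535.  168.3]]
```

The images put bracket_mid at about 109–110 mm, below the 114.5 mm limit. I also felt the snap and the hard stop, so I'm handing in.

```bash
python3 -c "
from bench import *
print(close_job())"
```

```text
the job is handed in; nothing more can be done
None
```

The bracket is hooked into both slots, pressed home until the catch let go and it stopped hard, and left hanging free; I inferred the catch from that snap, not from a reading, and the job is handed in with no verdict shown.

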